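Make the parts carrier ready to carry

TASK

Make the parts carrier ready to carry: first lay the biggest of the three loose bolts in its empty bay, then swing the keeper bar fully shut across the bays until it clicks, and then raise the folded carry handle fully upright until it clicks. Leave the V-block in its bay and the two smaller bolts and the tins where they are.

Things in the scene. Friction and masses are not known exactly. Their poses are not given: they have to be found in the camera images.
- carrier: grey steel tray fixed to the bench, 192 (x) x 108 (y) x 45 mm high, walls and floor 4 mm. Origin: centre of underside, z up; yaw within 0.3 rad. A wall at x=0 parts the near bay (x<0, holds a V-block) from the empty far bay, each 90 x 100 mm inside. An ear at x=-96, y=-17..17 stands to z=76. Keeper bracket: x=-143..-93, y=-50..-14, top z=44. Keeper's stop tab: x=94, y=8, top z=54
- far_bay (a point): centre of the empty far bay's inner floor (carrier x = +47 mm, y = 0, z = 4 mm); axes as the carrier's
- near_bay (a point): centre of the near bay's inner floor (carrier x = -47 mm, y = 0, z = 4 mm), where the V-block lies; axes as the carrier's
- handle (a joint): carry handle's angle, rad: 0 = folded (30 degrees above level, leaning to the carrier's +y side), 1.047 = upright at its stop. Stays where left (stiff hinge 0.14 N m, 140 g). From about 0.77 a spring ball resists (0.25 N m or so more); past 0.93 it snaps over and pulls the handle to its stop
- handle_hinge (a point): a point on the handle's hinge axis, which runs along the carrier's x: carrier x = 0, y = 0, z = 35 mm; axes as the carrier's
- handle_grip (a point): middle of the handle's black grip tube, 100 mm from the hinge axis: 15 mm thick, 150 mm long, along the carrier's x, free to roll on its rod. Straps 14 mm wide at carrier x=+-104.5 join it to the hinge. Folded, its axis is at carrier y=+87, z=85 mm; upright at y=0, z=135 mm. Axes turn with the handle (at joint 0 as the carrier's)
- keeper (a joint): keeper bar's angle, rad: 0 = shut at its stop, pointing along the carrier's x turned 0.15 rad toward +y; grows as the bar swings level out to the carrier's -y side, at most 1.3. Stays where left (0.05 N m). From about 0.38 down to 0.15 a spring ball resists (0.2 N m or so); below that it snaps over and pulls the bar to 0
- keeper_hinge (a point): on the keeper's upright hinge axis (carrier x = -125 mm, y = -32 mm), at the bar's mid height, 56 mm above the bench; axes as the carrier's
- keeper_push (a point): point inside the keeper bar, 140 mm from its hinge axis, at mid height. The bar is plain steel on edge, 8 mm thick, 20 mm tall (46 to 66 mm above the bench), reaching 226 mm from the hinge. Its x axis points from the hinge to the tip
- big_bolt: the biggest loose bolt: dark hex bolt 69 mm long, lying on the bench on the carrier's +y side. Origin: under the middle of its length, z up; length along its y, 22 mm wide (x), 26 mm high. Grip it across x at its middle: it is 22 mm wide there as a solid, 120 g or so
- mid_bolt: smaller pale hex bolt, 52 mm long; origin under its middle, length along its y; not wanted
- small_bolt: smallest pale hex bolt, 45 mm long; origin under its middle, length along its y; not wanted
- v_block: steel V-block 60 (x) x 50 (y) x 34 mm high, V groove on top, lying in the near bay; origin under its centre
- tin: tin 69 mm across, 61 mm high, standing on the bench to the right; bystander
- low_tin: low tin 61 mm across, 37 mm high, on the bench to the right; bystander
Things that resemble listed ones, but are neither listed nor needed, are in the scene too. Leave any green or turquoise look-alike of the big_bolt alone.

How it is judged (in metres and radians):
On the way, in this order (a step that is already met when the one before it is completed fails the run):
1. the biggest bolt lies in the far bay (x of big_bolt in the frame of far_bay between -0.045 and 0.045 m and y of big_bolt in the frame of far_bay between -0.05 and 0.05 m and z of big_bolt in the frame of far_bay below 0.03 m and contact force between the fingers and big_bolt below 0.1 N), for 0.2 s.
2. the keeper bar is shut in its detent (value of joint keeper below 0.06 rad), for 0.2 s.
3. the carry handle is upright in its detent (value of joint handle above 0.99 rad), for 0.2 s.
At the end, for the whole second after the job is handed in: The biggest bolt lies at rest inside the far bay (its origin within the bay's 90 x 100 mm and less than 30 mm above its floor), the V-block still lies in the near bay (within 30 mm of its middle), the keeper bar reads below 0.06 rad and the handle above 0.99 rad, and nothing is being held (value of joint keeper below 0.06 rad and value of joint handle above 0.99 rad and x of big_bolt in the frame of far_bay between -0.045 and 0.045 m and y of big_bolt in the frame of far_bay between -0.05 and 0.05 m and z of big_bolt in the frame of far_bay below 0.03 m and horizontal distance between v_block and near_bay below 0.03 m and z of v_block in the frame of near_bay below 0.015 m and linear speed of big_bolt below 0.02 m/s); the robot touches nothing.
It fails at once if a smaller bolt is moved more than 40 mm (distance of any of mid_bolt, small_bolt from where it was at the start of the episode above 0.04 m).
It fails at once if a tin is moved more than 40 mm (distance of any of tin, low_tin from where it was at the start of the episode above 0.04 m).
It also fails if it takes over 64 s, if anything falls off the work surface, if the arm or the gripper's body presses on something with over 40 N, if the wrist force passes 120 N, or if a joint passes its speed limit or range.

ROBOT

A 7-joint arm with a two-finger parallel gripper is mounted at the origin on a cart in front of the work surface, level with it; the furniture and walls round the work are solid. World frame = base frame: x ahead of the robot, y to its left, z up, the work surface at z = 0. Lengths are in mm, angles in degrees, forces in N, time in s.
With the tool pointing down it reaches from about 425 to 925 mm from the base axis. Payload 6.8 kg.
Tool frame: the origin (TCP) lies midway between the tips of the shut fingers; the grasp point (between the pads) lies 19 mm behind it; z points along the fingers, y is the line along which they close (so a half turn about z gives the same grasp; the last joint's range is limited). The gripper opens to 85 mm and grips with 20 to 120 N. Pads are 22 mm wide; open, the fingers measure 114 mm over their backs; the gripper's body (76 mm by 85 mm) begins 54 mm behind the grasp point. The pads swing forward as they close: fully open they stand 13 mm farther back than shut.
Start: joints at [-72.428, 27.33, 1.283, 89.118, -0.659, 63.558, -4.761], TCP at [272.028, 617.778, 193.208] pointing down, gripper open.
Joint ranges: [-169.35, 169.35], [-19.33, 120.38], [-80.79, 83.38], [13.8, 139.57], [-78.32, 258.32], [9.67, 109.79], [-169.56, 169.56]. Speed limits (degrees/s): [136.94, 136.94, 180, 180, 180, 180, 180].

INTERFACE

Orientations are given as a 3x3 rotation matrix whose columns are the frame's x, y, z axes.
In Python, from plant import robot gives the robot as it stands.
- The arm moves only by the tool jog_arm, never from a script. Its argument "steps" is a list of rows, each an object with "claw": the closure, from 0 (fully open) to 1 (shut); "travel": the shift along the tool's x, y, z as a fraction of full scale, a list of three; "turn": the turn, a rotation vector about the tool's x, y, z as a fraction of full scale, a list of three. In form: [{"claw": claw, "travel": [dx, dy, dz], "turn": [ax, ay, az]}, ...]. A call has 1 to 5 rows; each row is the pose to reach, as a shift and turn from the pose commanded when the call began, along the tool's axes at that moment; what a row does not reach only later rows make up. Full scale, the value 1, is 75 cm for a shift and 45 degrees for a turn. A row lasts 1/8 s, in which the tool goes at most 62.5 mm and 10.7 degrees, less where a joint would pass 70% of its speed; a pose out of reach is approached as far as the arm can. A call with a number of a shift or a turn outside -1 to 1 is refused whole. A call with a gripper value outside its range is refused whole. The fingers move at their own pace and stop on an object; "grip_force" is the grip in N (left out, the last holds). Time passes only in rows, so rows that repeat a pose let the fingers close. It gives the time, the measured TCP pose, the force, the opening and the grip force at its end, in the units of the state.
- robot.get_state(): the state, without advancing time (a new reading comes with each control period).
- robot.capture(name): name is "side" or "top"; returns a dict with "pixels" (480x640x3 uint8, blue, green, red), "mtx" (3x3 intrinsics, pixels), "world_to_cam" (4x4, takes a point from world to camera coordinates). Camera axes: x right, y down, z forward; pixel columns grow to the right and rows downward; lengths in mm; the calibration is good to about 2 mm. A picture is of the moment at which its call begins. There is no depth.
- robot.close_job(): hands the job in; it is judged then, once.
Trained networks look in a picture, given as the dict that the camera call returned (one of the last four; its "shot" number tells which), for a name from the list of things; names that differ only in an ending like _2 or _b are one class to them, and where a whole thing is asked for, a point or a joint stands for the part that bears it (a point fixed in the world has none). Each returns a list of dicts, best first, with "score" (0 to 1); they miss things now and then, are a little off and sometimes report something else, mostly with a low value. They report only what shows in the picture. A call takes as long as a camera call. They do not tell look-alikes from the thing itself.
- robot.masks_of(picture, thing): "pixels" (480x640 bool, what is visible of it) and "at" ([column, row] in pixels, amid what is visible of it).
The state is a dict: "time": time; "qpos": joint angles; "dq": joint speeds; "effort": joint torques, N m; "tcp_pos": TCP position; "tcp_rot": TCP orientation; "wrist_force": force on the tool from outside, world axes, zero at the start; "wrist_torque": the same for the moment, N m; "gripper_width": opening from 0.0 (shut) to 1.0 (fully open); "finger_force": force on a finger pad.
Only numpy, scipy, OpenCV 4.12 (cv2) and the standard library are available. Lean on these libraries where they do the work, as an engineer would, in place of code of your own. Each camera call takes 0.05 s, during which the arm holds its last target. There are 200 camera calls.

## Working session

There is one attempt and no reset: what is moved stays moved. The work goes in short steps, Python scripts to look and compute and a tool call to move; the robot and the scene stay as the last step left them, time stands still between calls to the robot, and variables do not carry over. Pictures are saved under pics/ and viewed, at most 10 in all, crops included, and the job is handed in when it is done.

Besides the shell and the picture viewer there is one more tool, called after ">>>" as name(argument=value, ...) on one line, values as JSON. jog_arm: Moves the arm, as the interface text tells. Its arguments: {"type":"object","properties":{"steps":{"type":"array"},"grip_force":{"type":"number"}},"required":["steps"]}

```bash
ls; mkdir -p pics; cat > h.py <<'E'
import numpy as np, cv2
from plant import robot
def proj(c,P):
    P=np.atleast_2d(P); Q=(c["world_to_cam"]@np.c_[P,np.ones(len(P))].T)[:3]
    q=c["mtx"]@Q; return (q[:2]/q[2]).T
def back(c,uv,z):
    R=c["world_to_cam"][:3,:3];t=c["world_to_cam"][:3,3]
    o=-R.T@t; d=R.T@np.linalg.inv(c["mtx"])@np.array([uv[0],uv[1],1.])
    return o+d*(z-o[2])/d[2]
E
python3 - <<'E'
from h import *
for n in("top","side"):
    c=robot.capture(n); c={k:(np.array(v) if k in("mtx","world_to_cam") else v) for k,v in c.items()}
    cv2.imwrite(f"pics/{n}0.png",c["pixels"])
    R=c["world_to_cam"][:3,:3]; print(n,-R.T@c["world_to_cam"][:3,3],R[2])
    for t in("carrier","big_bolt","mid_bolt","small_bolt","v_block","keeper","handle_grip","tin","low_tin"):
        for m in robot.masks_of(c,t)[:4]:
            print(t,round(m["score"],2),np.round(m["at"]),m["pixels"].sum(),np.round(back(c,m["at"],15)))
s=robot.get_state();print({k:np.round(v,2).tolist() for k,v in s.items()})
E
```

```text
pics
top [ 477.40388081 -161.8741912  1161.01031564] [ 0.06520073  0.02415726 -0.99757972]
carrier 0.91 [295. 252.] 4626 [510. -86.  15.]
big_bolt 0.74 [177. 248.] 205 [526. 190.  15.]
big_bolt 0.49 [420. 240.] 196 [ 534. -375.   15.]
big_bolt 0.47 [220. 238.] 188 [546.  89.  15.]
mid_bolt 0.63 [356. 228.] 90 [ 564. -230.   15.]
small_bolt 0.6 [214. 283.] 65 [442. 104.  15.]
v_block 0.86 [288. 270.] 577 [468. -68.  15.]
keeper 0.64 [330. 278.] 490 [ 450. -165.   15.]
handle_grip 0.64 [261. 238.] 803 [545.  -6.  15.]
tin 0.83 [484. 225.] 965 [ 565. -523.   15.]
low_tin 0.65 [440. 183.] 699 [ 665. -426.   15.]
side [  533.7535503  -1400.47762146  1104.15243576] [ 0.0123835   0.7748114  -0.63207115]
carrier 0.95 [299. 246.] 2861 [519. -92.  15.]
big_bolt 0.67 [303. 317.] 135 [ 525. -382.   15.]
big_bolt 0.43 [301. 192.] 93 [530. 192.  15.]
big_bolt 0.39 [298. 212.] 31 [519.  74.  15.]
v_block 0.79 [284. 236.] 291 [473. -44.  15.]
keeper 0.62 [274. 254.] 396 [ 445. -129.   15.]
tin 0.87 [318. 354.] 974 [ 558. -506.   15.]
low_tin 0.66 [361. 329.] 550 [ 669. -431.   15.]
low_tin 0.62 [303. 211.] 50 [536.  82.  15.]
{'time': 1.0, 'qpos': [-72.43, 27.33, 1.28, 89.12, -0.66, 63.56, -4.76], 'dq': [-0.08, 0.04, 0.07, 0.12, 0.06, -0.11, 0.03], 'effort': [0.0, -59.63, 1.61, -28.15, 0.01, 0.0, 0.0], 'tcp_pos': [272.02, 617.81, 193.24], 'tcp_rot': [[-0.92, 0.4, -0.0], [0.4, 0.92, 0.0], [0.0, 0.0, -1.0]], 'wrist_force': [-0.13, -0.47, 0.86], 'wrist_torque': [-0.03, 0.01, -0.05], 'finger_force': 0.0, 'gripper_width': 1.0}
```

```bash
python3 - <<'E'
import cv2
a=cv2.imread("pics/top0.png")[150:330,140:440]; cv2.imwrite("pics/topc.png",cv2.resize(a,(800,480),interpolation=cv2.INTER_CUBIC))
a=cv2.imread("pics/side0.png")[150:350,210:400]; cv2.imwrite("pics/sidec.png",cv2.resize(a,(570,600),interpolation=cv2.INTER_CUBIC))
E
```

```text
(no output)
```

View pics/topc.png

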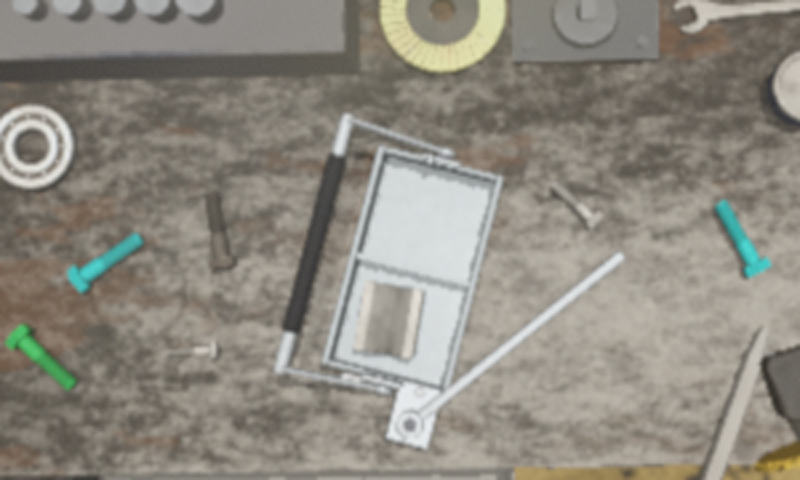

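View pics/sidec.png

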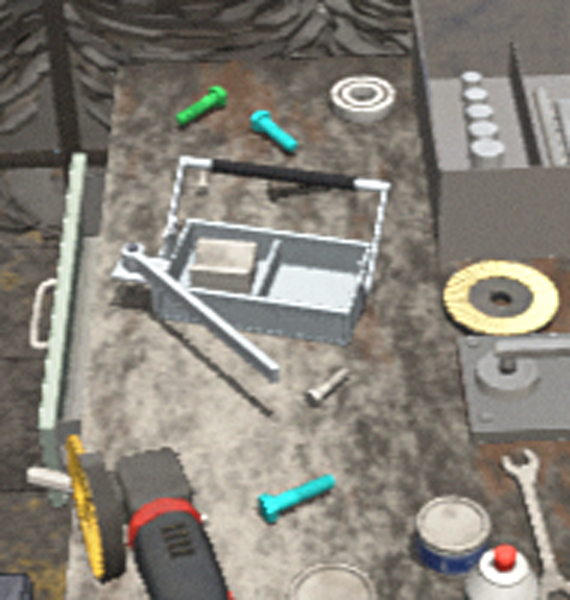

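Top crop: carrier rim corners at crop (380,150),(502,178),(445,388),(324,364); the dark bolt runs (213,195)–(224,268); keeper from (410,425) to its tip (620,257); grip tube (338,155)–(292,330). Cyan and green bolts are decoys.

```bash
python3 - <<'E'
from h import *
from scipy.optimize import least_squares
c=robot.capture("top"); s=robot.capture("side")
u=lambda x,y:np.array([140+(x+.5)/8*3-.5,150+(y+.5)/8*3-.5])
obs=[u(380,150),u(502,178),u(445,388),u(324,364)]
mod=np.array([[96,54,45],[96,-54,45],[-96,-54,45],[-96,54,45.]])
def T(p,P):
    a=p[2];R=np.array([[np.cos(a),-np.sin(a),0],[np.sin(a),np.cos(a),0],[0,0,1]]);return np.asarray(P,float)@R.T+[p[0],p[1],0]
f=least_squares(lambda p:(proj(c,T(p,mod))-obs).ravel(),[510,-80,-.2])
p=f.x;print("carrier",p,np.round(f.fun,1))
hw=T(p,[-125,-32,66]);
tip=back(c,u(622,255),66);d=tip-hw;print("hinge",hw,"tip",tip,np.hypot(*d[:2]),"kang",p[2]+.15-np.arctan2(d[1],d[0]))
for m in robot.masks_of(c,"big_bolt"):
    if abs(m["at"][0]-221)<8:
        ys,xs=np.nonzero(m["pixels"]); W=np.array([back(c,q,12) for q in zip(xs,ys)])
        r=cv2.minAreaRect(W[:,:2].astype(np.float32)); print("bolt",r,W.mean(0))
        e=np.linalg.eigh(np.cov(W[:,:2].T))[1][:,1];print("axis",e)
        b=np.array(r[0])
# overlays
top=c["pixels"].copy()
def lines(img,cam,P,col):
    q=(proj(cam,P)*4).astype(int);cv2.polylines(img,[q.reshape(-1,1,2)],True,col,1)
out=[]
for cam,(r0,r1,c0,c1) in((c,(180,330,200,390)),(s,(150,300,240,350))):
    im=cv2.resize(cam["pixels"],None,fx=4,fy=4,interpolation=cv2.INTER_CUBIC)
    lines(im,cam,T(p,mod),(0,0,255));lines(im,cam,T(p,[[-75,87,85],[75,87,85]]),(0,255,255))
    lines(im,cam,np.array([hw,tip]),(0,255,0))
    lines(im,cam,np.array([[*(b+34*e),12],[*(b-34*e),12]]),(255,0,255))
    out.append(im[r0*4:r1*4,c0*4:c1*4])
cv2.imwrite("pics/o1.png",out[0]);cv2.imwrite("pics/o2.png",out[1])
np.save("p.npy",p)
E
```

```text
carrier [ 5.12580572e+02 -8.64677115e+01 -2.64878356e-01] [-0.3 -1.8 -0.  -0.9  0.6  2.8 -0.3 -0.1]
hinge [383.56268816 -84.62770727  66.        ] tip [ 520.58186503 -262.08675191   66.        ] 224.2007300501325 kang 0.7984114776884073
bolt ((552.68017578125, 84.40516662597656), (69.0693588256836, 23.708894729614258), 2.3133506774902344) [548.04655616  87.05217211  12.        ]
axis [-0.98864955 -0.15024   ]
```

View pics/o1.png

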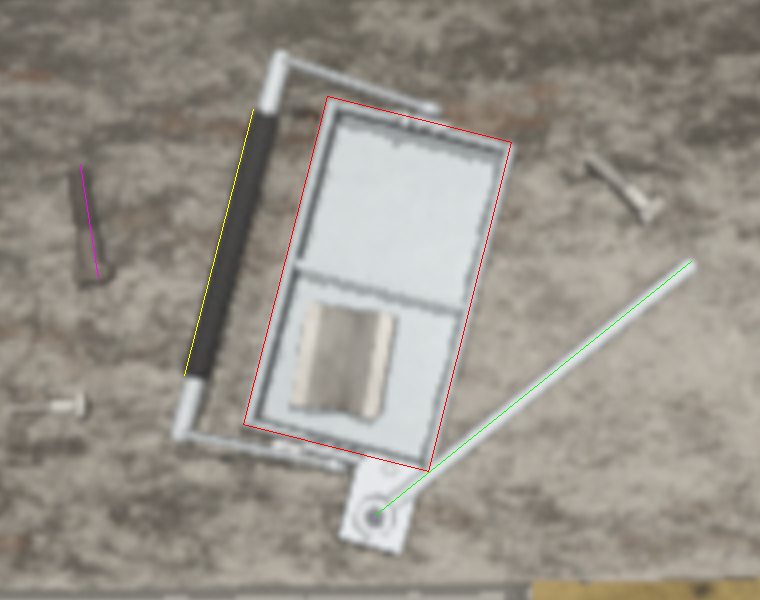

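View pics/o2.png

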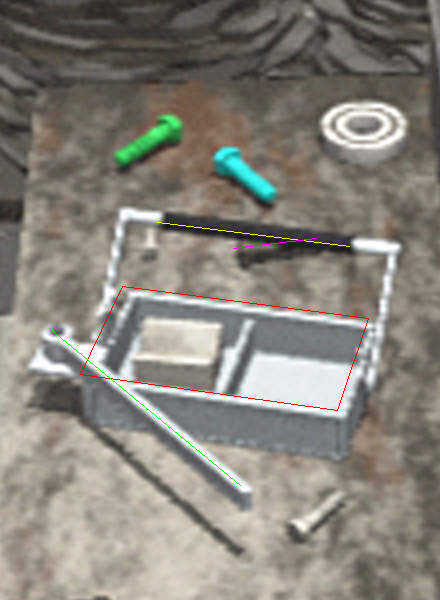

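```bash
cat >> h.py <<'E'
def T(p,P):
    a=p[2];R=np.array([[np.cos(a),-np.sin(a),0],[np.sin(a),np.cos(a),0],[0,0,1]]);return np.asarray(P,float)@R.T+[p[0],p[1],0]
E
python3 - <<'E'
from h import *
from scipy.optimize import least_squares
c=robot.capture("top"); s=robot.capture("side")
o1=lambda x,y:((x+.5)/4-.5+200,(y+.5)/4-.5+180)
o2=lambda x,y:((x+.5)/4-.5+240,(y+.5)/4-.5+150)
M=[[96,54,45],[96,-54,45],[-96,-54,45],[-96,54,45.],[75,87,85],[-75,87,85],[-125,-32,66]]
A=[o1(331,98),o1(511,144),o1(429,470),o1(245,424),o1(265,112),o1(194,377),o1(376,517)]
B=[o2(372,321),o2(358,411),o2(88,376),o2(132,290),o2(354,243),o2(162,218),o2(56,330)]
def res(p): return np.r_[(proj(c,T(p,M))-A).ravel(),(proj(s,T(p,M))-B).ravel()]
for name,sl in(("top",slice(0,14)),("side",slice(14,28)),("both",slice(0,28))):
    f=least_squares(lambda p:res(p)[sl],[512,-86,-.26],loss="soft_l1"); print(name,np.round(f.x,3)); 
print(np.round(res(f.x).reshape(-1,2),1).tolist()); np.save("p.npy",f.x)
for sc,k in((c,"top"),(s,"side")):
    for m in robot.masks_of(sc,"big_bolt"): print(k,m["score"],m["at"],back(sc,m["at"],13))
# dark bolt direct, top
g=c["pixels"][215:260,208:236].max(2); 
for m in robot.masks_of(c,"big_bolt"):
    if abs(m["at"][0]-221)<8: ys,xs=np.nonzero(m["pixels"]); print(xs.min(),xs.max(),ys.min(),ys.max())
E
```

```text
top [ 5.12703e+02 -8.73110e+01 -2.70000e-01]
side [ 5.17206e+02 -8.47910e+01 -2.45000e-01]
both [ 5.13952e+02 -8.67290e+01 -2.66000e-01]
[[-0.3, -0.6], [0.7, -0.7], [0.4, 0.2], [0.1, -0.1], [-2.4, -0.8], [-1.9, -0.8], [0.3, -0.6], [-0.1, -0.1], [-4.3, 0.3], [-1.0, 0.1], [-1.5, -0.4], [-0.2, 1.4], [-0.2, 1.6], [-0.8, 0.1]]
top 0.77 [219.8, 236.8] [549.48141425  90.37645959  13.        ]
top 0.67 [154.3, 284.2] [441.5502761  244.80603841  13.        ]
top 0.65 [417.5, 240.8] [ 531.16114527 -370.22158748   13.        ]
top 0.48 [177.2, 247.2] [527.01704133 190.9233263   13.        ]
top 0.48 [357.5, 228.2] [ 563.22839319 -232.10284268   13.        ]
side 0.66 [305.8, 315.7] [ 531.93629728 -375.67507664   13.        ]
side 0.55 [298.8, 190.5] [522.5814576  201.58295673  13.        ]
217 227 221 250
```

```bash
cat >> h.py <<'E'
from scipy.spatial.transform import Rotation as Ro
p=np.load("p.npy")
def plan(pos,az):
    """travel/turn (fractions) to put TCP at pos, pointing down, tool y at azimuth az deg (or half a turn off)"""
    s=robot.get_state();R=np.array(s["tcp_rot"]);best=None
    for k in(0,180):
        a=np.radians(az+k);y=np.array([np.cos(a),np.sin(a),0]);z=np.array([0,0,-1.]);Q=np.c_[np.cross(y,z),y,z]
        v=Ro.from_matrix(R.T@Q).as_rotvec(degrees=True)/45
        if best is None or abs(v).sum()<abs(best).sum():best=v
    t=R.T@(np.array(pos)-s["tcp_pos"])/750
    print("travel",np.round(t,4).tolist(),"turn",np.round(best,4).tolist(),"rows",round(float(np.linalg.norm(t)*750/62.5),1))
E
python3 - <<'E'
from h import *
c=robot.capture("top")
u=lambda x,y:np.array([140+(x+.5)/8*3-.5,150+(y+.5)/8*3-.5])
t=back(c,u(213,194),13);h=back(c,u(225,270),13);print(t,h,np.linalg.norm(t-h),(t+h)/2)
d=t-h;az=np.degrees(np.arctan2(d[1],d[0]));print("axis az",az,"far bay",T(p,[47,0,4]),"carrier",p)
m=(t+h)/2
plan([m[0],m[1],110],az+90)
E
```

```text
[583.27091507  90.75146744  13.        ] [516.16834767  80.54036581  13.        ] 67.87504068217179 [549.71963137  85.64591663  13.        ]
axis az 8.652409412934185 far bay [559.30304981 -99.070006     4.        ] carrier [ 5.13952108e+02 -8.67293394e+01 -2.65681972e-01]
travel [-0.6248, -0.5001, 0.1109] turn [-0.0, -0.0, -0.7204] rows 9.7
```

>>> jog_arm(steps=[{"claw":0.3,"travel":[-0.0625,-0.05,0],"turn":[0,0,-0.15]},{"claw":0.3,"travel":[-0.125,-0.1,0],"turn":[0,0,-0.3]},{"claw":0.3,"travel":[-0.1875,-0.15,0],"turn":[0,0,-0.45]},{"claw":0.3,"travel":[-0.25,-0.2,0],"turn":[0,0,-0.6]},{"claw":0.3,"travel":[-0.3125,-0.25,0],"turn":[0,0,-0.72]}], grip_force=40)

```text
time: 2.08
tcp_pos: [411.9, 349.9, 193.5]
tcp_rot: [[-0.988, -0.153, 0.001], [-0.153, 0.988, 0.0], [-0.001, 0.0, -1.0]]
wrist_force: [0.6, -0.1, -0.4]
gripper_width: 0.702
finger_force: 0.0
```

```bash
python3 - <<'E'
from h import *
plan([549.7,85.6,110],98.65)
print(robot.get_state()["gripper_width"])
E
```

```text
travel [-0.1275, -0.3765, 0.1113] turn [0.0005, 0.0009, 0.0038] rows 5.0
0.7018688503621301
```

>>> jog_arm(steps=[{"claw":0.3,"travel":[-0.025,-0.075,0.0],"turn":[0,0,0.004]},{"claw":0.3,"travel":[-0.051,-0.15,0.03],"turn":[0,0,0.004]},{"claw":0.3,"travel":[-0.077,-0.225,0.06],"turn":[0,0,0.004]},{"claw":0.3,"travel":[-0.102,-0.3,0.09],"turn":[0,0,0.004]},{"claw":0.3,"travel":[-0.1275,-0.3765,0.111],"turn":[0,0,0.004]}])

```text
time: 2.7
tcp_pos: [547.0, 88.2, 110.1]
tcp_rot: [[-0.989, -0.148, 0.0], [-0.148, 0.989, 0.0], [-0.0, 0.0, -1.0]]
wrist_force: [1.6, 0.1, -0.5]
gripper_width: 0.702
finger_force: 0.0
```

```bash
python3 - <<'E'
from h import *
plan([549.7,85.6,3],98.65)
c=robot.capture("top");s=robot.capture("side")
a=cv2.resize(c["pixels"][190:290,180:280],(400,400),interpolation=cv2.INTER_CUBIC);b=cv2.resize(s["pixels"][150:250,250:350],(400,400),interpolation=cv2.INTER_CUBIC)
cv2.imwrite("pics/g1.png",np.hstack([a,b]))
E
```

```text
travel [-0.003, -0.004, 0.1428] turn [0.0003, 0.0001, -0.0035] rows 1.7
```

View pics/g1.png

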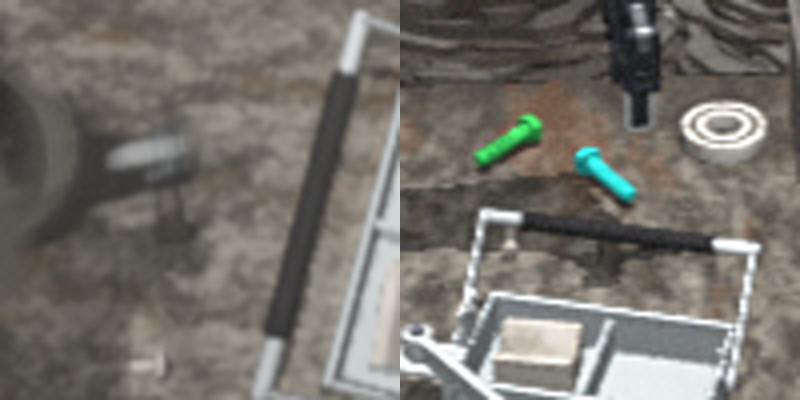

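The view shows the gripper straddling the dark bolt (top view about px (222,238)). I'll descend and grip.

>>> jog_arm(steps=[{"claw":0.3,"travel":[0,0,0.05],"turn":[0,0,0]},{"claw":0.3,"travel":[0,0,0.1],"turn":[0,0,0]},{"claw":0.3,"travel":[0,0,0.13],"turn":[0,0,0]},{"claw":0.3,"travel":[0,0,0.142],"turn":[0,0,0]},{"claw":0.3,"travel":[0,0,0.142],"turn":[0,0,0]}])

```text
time: 3.42
tcp_pos: [546.5, 89.9, 4.3]
tcp_rot: [[-0.989, -0.147, -0.0], [-0.147, 0.989, 0.0], [0.0, 0.0, -1.0]]
wrist_force: [-0.6, -0.9, -0.6]
gripper_width: 0.706
finger_force: 0.0
```

>>> jog_arm(steps=[{"claw":1,"travel":[0,0,0],"turn":[0,0,0]},{"claw":1,"travel":[0,0,0],"turn":[0,0,0]},{"claw":1,"travel":[0,0,0],"turn":[0,0,0]},{"claw":1,"travel":[0,0,0],"turn":[0,0,0]},{"claw":1,"travel":[0,0,0],"turn":[0,0,0]}])

```text
time: 4.05
tcp_pos: [546.5, 89.6, 4.3]
tcp_rot: [[-0.989, -0.147, 0.0], [-0.147, 0.989, 0.0], [-0.0, 0.0, -1.0]]
wrist_force: [0.6, -0.3, 0.7]
gripper_width: 0.003
finger_force: 0.0
```

The fingers closed on nothing. I'll lift, back off and look.

>>> jog_arm(steps=[{"claw":1,"travel":[0,0,-0.08],"turn":[0,0,0]},{"claw":0.5,"travel":[0,0.06,-0.16],"turn":[0,0,0]},{"claw":0.3,"travel":[0,0.12,-0.18],"turn":[0,0,0]},{"claw":0.3,"travel":[0,0.2,-0.18],"turn":[0,0,0]},{"claw":0.3,"travel":[0,0.2,-0.18],"turn":[0,0,0]}])

```text
time: 4.68
tcp_pos: [522.6, 244.8, 139.6]
tcp_rot: [[-0.988, -0.156, 0.0], [-0.156, 0.988, 0.003], [-0.001, 0.003, -1.0]]
wrist_force: [0.6, -0.9, 0.1]
gripper_width: 0.7
finger_force: 0.0
```

```bash
python3 - <<'E'
from h import *
c=robot.capture("top");s=robot.capture("side")
a=cv2.resize(c["pixels"][190:290,160:280],(480,400),interpolation=cv2.INTER_CUBIC);b=cv2.resize(s["pixels"][170:250,270:350],(320,320),interpolation=cv2.INTER_CUBIC)
cv2.imwrite("pics/g2.png",np.hstack([a,cv2.copyMakeBorder(b,0,80,0,0,0)]))
print(robot.get_state()["tcp_pos"])
for k,cam in(("t",c),("s",s)):
    print(k,[(round(m["score"],2),m["at"]) for m in robot.masks_of(cam,"big_bolt")], proj(cam,robot.get_state()["tcp_pos"]))
E
```

```text
[523.96089878 238.36658496 138.99839072]
t [(0.69, [219.6, 238.7]), (0.68, [415.3, 239.3]), (0.46, [176.1, 246.6]), (0.46, [151.9, 284.5])] [[137.01149755 246.64534341]]
s [(0.71, [362.2, 327.0]), (0.66, [305.1, 316.5]), (0.56, [300.5, 210.6]), (0.48, [301.6, 189.0]), (0.46, [278.4, 183.4])] [[297.99426872 152.84367325]]
```

View pics/g2.png

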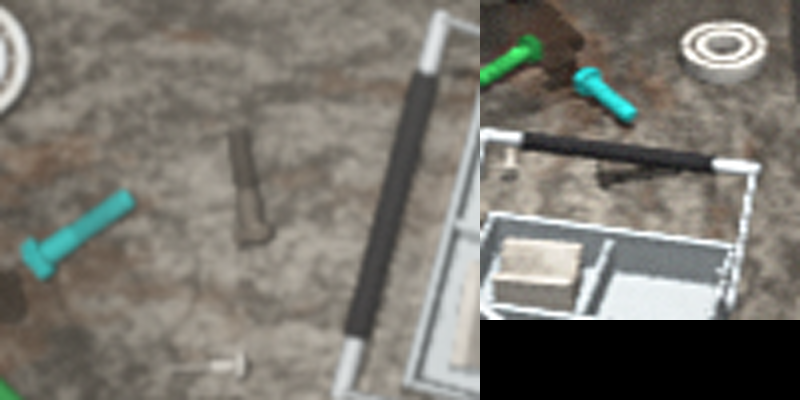

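```bash
python3 - <<'E'
import cv2,numpy as np
t=cv2.imread("pics/top0.png");s=cv2.imread("pics/side0.png")
z=lambda im,r0,r1,c0,c1,w,h:cv2.convertScaleAbs(cv2.resize(im[r0:r1,c0:c1],(w,h),interpolation=cv2.INTER_CUBIC),alpha=1.4)
A=z(t,100,340,0,260,400,369);B=z(t,210,265,195,255,400,369);C=z(s,120,260,180,400,400,231);D=z(s,190,230,275,344,400,231)
cv2.imwrite("pics/g3.png",np.vstack([np.hstack([A,B]),np.hstack([C,D])]))
E
```

```text
(no output)
```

View pics/g3.png

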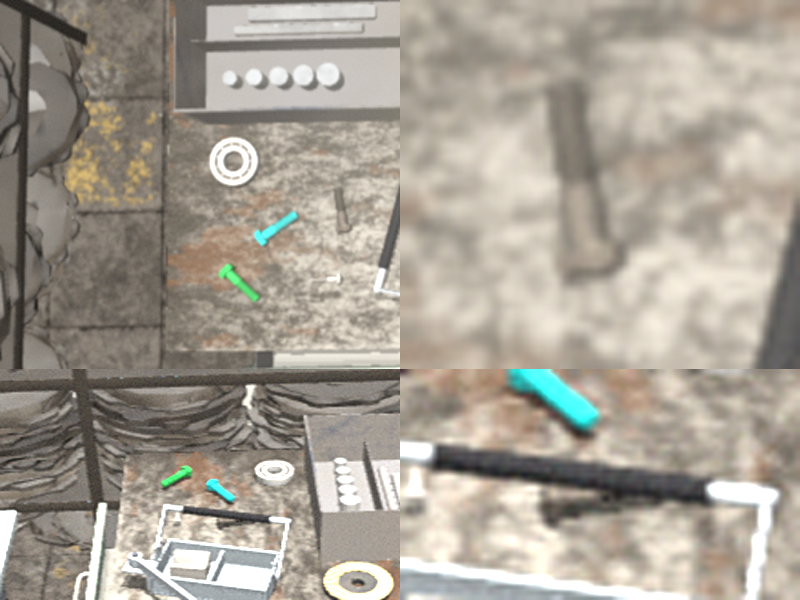

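```bash
python3 - <<'E'
from h import *
c=robot.capture("top");s=robot.capture("side")
R=np.array([[-0.989,-0.148,0],[-0.148,0.989,0],[0,0,-1]])
for y in(-30,-45,30):
  for z in(-4,-40): print("g1 tip",y,z,proj(c,np.array([547,88,110])+R@[0,y,z]),proj(s,np.array([547,88,110])+R@[0,y,z]))
def tri(a,b):
    P=[]
    for cam,q in((c,a),(s,b)): P.append((back(cam,q,0),back(cam,q,100)))
    (a0,a1),(b0,b1)=P;u=a1-a0;v=b1-b0
    k=np.linalg.lstsq(np.c_[u,-v],b0-a0,rcond=None)[0];x=a0+k[0]*u;y=b0+k[1]*v;return (x+y)/2,np.linalg.norm(x-y)
print(tri((223.5,247),(303,213)))
print("cyan",tri((177,247.2),(298.8,190.5)), "cyan R",tri((417.5,240.8),(305.8,315.7)))
f=np.array([[516,80.5,13],[583,90.7,13]]);print(proj(s,f))
st=robot.get_state();print(st["tcp_pos"],proj(c,st["tcp_pos"]),proj(s,st["tcp_pos"]))
a=c["pixels"][200:300,90:190];b=s["pixels"][105:185,250:350]
a=cv2.resize(a,(400,400),interpolation=cv2.INTER_CUBIC);b=cv2.resize(b,(400,320),interpolation=cv2.INTER_CUBIC)
cv2.imwrite("pics/g4.png",np.hstack([a,cv2.copyMakeBorder(b,0,80,0,0,0)]))
E
```

```text
g1 tip -30 -4 [[224.36457761 232.83443067]] [[307.80519984 189.26859122]]
g1 tip -30 -40 [[220.70849267 231.67703057]] [[307.53529631 179.435763  ]]
g1 tip -45 -4 [[231.26511526 231.6610287 ]] [[308.66403278 191.9743497 ]]
g1 tip -45 -40 [[227.85158106 230.4620109 ]] [[308.4036798  182.11180094]]
g1 tip 30 -4 [[196.79036019 237.52328867]] [[304.47915572 178.78986873]]
g1 tip 30 -40 [[192.16607266 236.53201767]] [[304.17367835 169.07649509]]
(array([529.93165741,  83.76877808,   4.68109808]), np.float64(8.35706037434428))
cyan (array([524.65048995, 188.46679581,  22.10883554]), np.float64(3.964556377781762)) cyan R (array([ 531.65948568, -371.10006494,    8.10593362]), np.float64(0.5382668792309818))
[[297.33473918 211.80145917]
 [317.98568662 209.21605513]]
[524.77981865 236.13898598 139.0162412 ] [[137.37149699 246.43177173]] [[298.0520966  152.82938212]]
```

View pics/g4.png

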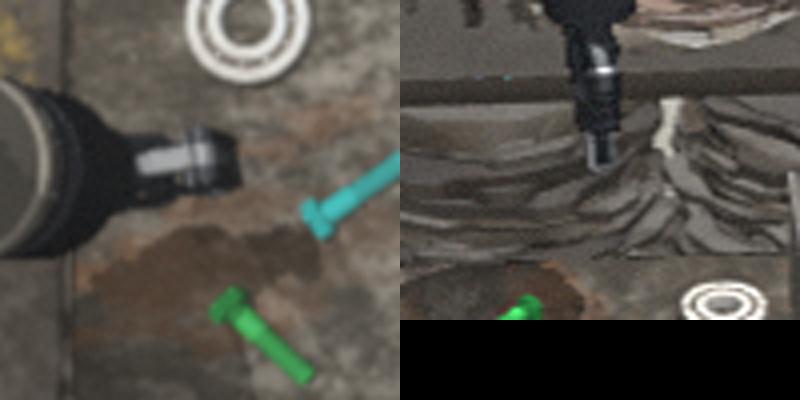

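In both views the fingertips look 25–40 mm higher than the reported TCP. I'll check by lowering the shut fingers over free bench beside the bolt.

```bash
python3 -c "
from h import *
plan([560,137,40],98.65);print(robot.get_state()['tcp_pos'])"
```

```text
travel [-0.0274, -0.1375, 0.1321] turn [-0.0011, -0.0006, -0.0077] rows 2.3
[524.77981865 236.13898598 139.0162412 ]
```

>>> jog_arm(steps=[{"claw":1,"travel":[-0.014,-0.07,0],"turn":[0,0,-0.005]},{"claw":1,"travel":[-0.027,-0.137,0.02],"turn":[0,0,-0.005]},{"claw":1,"travel":[-0.027,-0.137,0.08],"turn":[0,0,-0.005]},{"claw":1,"travel":[-0.027,-0.137,0.132],"turn":[0,0,-0.005]},{"claw":1,"travel":[-0.027,-0.137,0.132],"turn":[0,0,-0.005]}])

```text
time: 5.6
tcp_pos: [557.1, 137.3, 37.7]
tcp_rot: [[-0.989, -0.149, -0.006], [-0.149, 0.989, -0.002], [0.006, -0.002, -1.0]]
wrist_force: [-0.4, -0.3, 0.9]
gripper_width: -0.0
finger_force: 0.0
```

```bash
python3 - <<'E'
from h import *
c=robot.capture("top");s=robot.capture("side");st=robot.get_state();P=np.array(st["tcp_pos"]);print(P,st["gripper_width"])
out=[]
for cam,r0,c0 in((c,195,155),(s,150,255)):
    im=cv2.resize(cam["pixels"][r0:r0+80,c0:c0+100],(400,320),interpolation=cv2.INTER_CUBIC)
    for dz,col in((0,(0,0,255)),(40,(0,255,255)),(-40,(255,0,255))):
        q=(proj(cam,P+[0,0,dz])[0]-[c0,r0])*4;cv2.circle(im,tuple(int(v) for v in q),3,col,-1)
    out.append(im)
cv2.imwrite("pics/g5.png",np.hstack(out))
E
```

```text
[560.154939   138.78491575  41.07734117] 0.003998591919005979
```

View pics/g5.png

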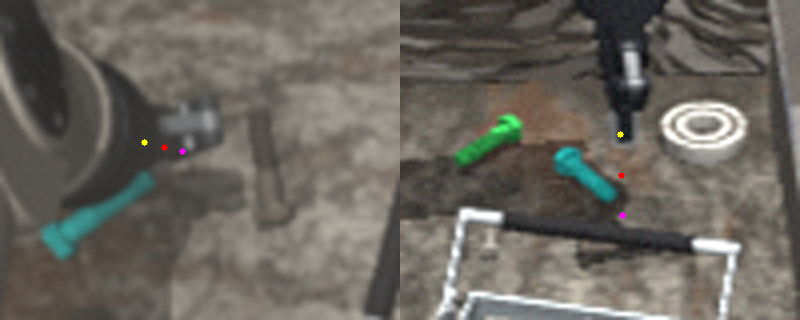

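```bash
cat >> h.py <<'E'
def tri(c,s,a,b):
    (a0,a1),(b0,b1)=[(back(m,q,0),back(m,q,100)) for m,q in((c,a),(s,b))];u=a1-a0;v=b1-b0
    k=np.linalg.lstsq(np.c_[u,-v],b0-a0,rcond=None)[0];x=a0+k[0]*u;y=b0+k[1]*v;return np.round((x+y)/2,1),round(np.linalg.norm(x-y),1)
E
python3 - <<'E'
from h import *
c=robot.capture("top");s=robot.capture("side")
for a in((205,229),(200,229),(208,228)):
    print(a,tri(c,s,a,(310.5,184.5)))
print("g1",tri(c,s,(226,228),(310,181)), "bolt side at z", [back(s,(303,213),z) for z in(0,13)])
st=robot.get_state();print(st["qpos"],st["tcp_pos"])
for n,cam in(("t",c),("s",s)):
    W=np.array(cam["world_to_cam"]);print(n,np.round(np.array(cam["mtx"]),1).tolist(),np.linalg.det(W[:3,:3]))
E
```

```text
(205, 229) (array([561.2, 103.1, 101.4]), np.float64(0.6))
(200, 229) (array([561.8, 116.2,  92.7]), np.float64(1.3))
(208, 228) (array([561.9,  95.1, 106.8]), np.float64(2.3))
g1 (array([558.7,  47. , 151.5]), np.float64(0.1)) bolt side at z [array([534.10385352,  90.52105282,   0.        ]), array([534.09972914,  72.96642708,  13.        ])]
[-25.14405113  28.94450385   6.4561821  110.13742553  -4.75185312
  40.99831725  82.74868195] [561.03861247 139.53965913  42.09368926]
t [[493.4, 0.0, 315.5], [0.0, 493.4, 233.7], [0.0, 0.0, 1.0]] 1.0
s [[570.3, 0.0, 310.9], [0.0, 570.3, 239.5], [0.0, 0.0, 1.0]] 1.0000000000000004
```

>>> jog_arm(steps=[{"claw":1,"travel":[0,0,0.02],"turn":[0,0,0]},{"claw":1,"travel":[0,0,0.035],"turn":[0,0,0]},{"claw":1,"travel":[0,0,0.045],"turn":[0,0,0]},{"claw":1,"travel":[0,0,0.05],"turn":[0,0,0]},{"claw":1,"travel":[0,0,0.05],"turn":[0,0,0]}])

```text
time: 6.42
tcp_pos: [559.4, 139.2, 2.4]
tcp_rot: [[-0.989, -0.151, -0.001], [-0.151, 0.989, -0.0], [0.001, -0.0, -1.0]]
wrist_force: [-0.4, -0.3, 0.9]
gripper_width: -0.005
finger_force: 0.0
```

>>> jog_arm(steps=[{"claw":1,"travel":[0,0,0.004],"turn":[0,0,0]},{"claw":1,"travel":[0,0,0.006],"turn":[0,0,0]},{"claw":1,"travel":[0,0,0.006],"turn":[0,0,0]}])

```text
time: 6.8
tcp_pos: [559.5, 139.3, -1.8]
tcp_rot: [[-0.989, -0.151, -0.0], [-0.151, 0.989, -0.0], [0.0, -0.0, -1.0]]
wrist_force: [-0.4, 0.5, -0.1]
gripper_width: 0.002
finger_force: 0.0
```

>>> jog_arm(steps=[{"claw":1,"travel":[0,0,0.006],"turn":[0,0,0]},{"claw":1,"travel":[0,0,0.01],"turn":[0,0,0]},{"claw":1,"travel":[0,0,0.01],"turn":[0,0,0]}])

```text
time: 7.18
tcp_pos: [559.3, 139.2, -9.6]
tcp_rot: [[-0.989, -0.151, -0.001], [-0.151, 0.989, -0.0], [0.001, -0.0, -1.0]]
wrist_force: [-0.2, 0.9, 1.3]
gripper_width: -0.002
finger_force: 0.0
```

```bash
python3 - <<'E'
from h import *
c=robot.capture("top");s=robot.capture("side");st=robot.get_state();P=np.array(st["tcp_pos"]);print(P,st["wrist_force"])
out=[]
for cam,r0,c0 in((c,195,155),(s,150,255)):
    im=cv2.resize(cam["pixels"][r0:r0+80,c0:c0+100],(400,320),interpolation=cv2.INTER_CUBIC)
    q=(proj(cam,P)[0]-[c0,r0])*4;cv2.circle(im,tuple(int(v) for v in q),3,(0,0,255),-1)
    out.append(im)
cv2.imwrite("pics/g6.png",cv2.convertScaleAbs(np.hstack(out),alpha=1.4))
E
```

```text
[559.53427175 139.33239623  -9.32077672] [ 0.38892561 -0.14398645  0.60959151]
```

View pics/g6.png

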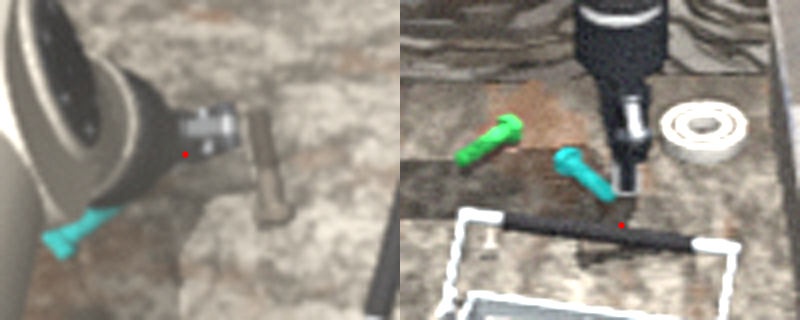

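Both views again put the fingertips about 30 mm above the reported TCP (side tip at crop (625,192), prediction at (621,225)). There is still no contact at a reported z of -9.6, so the reported height is biased. I'll touch the bench to calibrate it.

>>> jog_arm(steps=[{"claw":1,"travel":[0,0,0.008],"turn":[0,0,0]},{"claw":1,"travel":[0,0,0.014],"turn":[0,0,0]},{"claw":1,"travel":[0,0,0.014],"turn":[0,0,0]}])

```text
time: 7.65
tcp_pos: [559.1, 139.2, -20.3]
tcp_rot: [[-0.989, -0.151, -0.001], [-0.151, 0.989, -0.0], [0.001, -0.0, -1.0]]
wrist_force: [0.6, 0.2, -0.1]
gripper_width: -0.0
finger_force: 0.0
```

>>> jog_arm(steps=[{"claw":1,"travel":[0,0,0.004],"turn":[0,0,0]},{"claw":1,"travel":[0,0,0.004],"turn":[0,0,0]}])

```text
time: 7.9
tcp_pos: [559.5, 139.3, -22.9]
tcp_rot: [[-0.989, -0.151, -0.0], [-0.151, 0.989, -0.0], [0.0, -0.0, -1.0]]
wrist_force: [-0.9, -0.1, -0.8]
gripper_width: 0.003
finger_force: 0.0
```

>>> jog_arm(steps=[{"claw":1,"travel":[0,0,0.004],"turn":[0,0,0]},{"claw":1,"travel":[0,0,0.004],"turn":[0,0,0]}])

```text
time: 8.15
tcp_pos: [559.4, 139.3, -26.0]
tcp_rot: [[-0.989, -0.151, -0.0], [-0.151, 0.989, -0.0], [0.0, -0.0, -1.0]]
wrist_force: [0.7, 0.2, 0.5]
gripper_width: -0.0
finger_force: 0.0
```

>>> jog_arm(steps=[{"claw":1,"travel":[0,0,0.004],"turn":[0,0,0]},{"claw":1,"travel":[0,0,0.004],"turn":[0,0,0]}])

```text
time: 8.4
tcp_pos: [559.4, 139.3, -29.0]
tcp_rot: [[-0.989, -0.151, -0.0], [-0.151, 0.989, -0.0], [0.0, -0.0, -1.0]]
wrist_force: [-0.1, 0.4, 0.8]
gripper_width: 0.001
finger_force: 0.0
```

>>> jog_arm(steps=[{"claw":1,"travel":[0,0,0.003],"turn":[0,0,0]},{"claw":1,"travel":[0,0,0.003],"turn":[0,0,0]}])

```text
time: 8.65
tcp_pos: [559.4, 139.3, -31.2]
tcp_rot: [[-0.989, -0.151, -0.0], [-0.151, 0.989, -0.0], [0.0, -0.0, -1.0]]
wrist_force: [-0.0, -0.6, -0.6]
gripper_width: 0.002
finger_force: 0.0
```

>>> jog_arm(steps=[{"claw":1,"travel":[0,0,0.003],"turn":[0,0,0]},{"claw":1,"travel":[0,0,0.003],"turn":[0,0,0]}])

```text
time: 8.9
tcp_pos: [559.4, 139.3, -33.4]
tcp_rot: [[-0.989, -0.151, -0.0], [-0.151, 0.989, -0.0], [0.0, 0.0, -1.0]]
wrist_force: [0.4, -0.1, -0.5]
gripper_width: -0.001
finger_force: 0.0
```

>>> jog_arm(steps=[{"claw":1,"travel":[0,0,0.003],"turn":[0,0,0]},{"claw":1,"travel":[0,0,0.003],"turn":[0,0,0]}])

```text
time: 9.15
tcp_pos: [559.4, 139.3, -35.7]
tcp_rot: [[-0.989, -0.151, -0.0], [-0.151, 0.989, -0.0], [0.0, -0.0, -1.0]]
wrist_force: [0.2, -0.9, -1.0]
gripper_width: 0.001
finger_force: 0.0
```

```bash
python3 - <<'E'
from h import *
c=robot.capture("top");s=robot.capture("side");P=np.array(robot.get_state()["tcp_pos"])
print(P,proj(s,P),proj(s,[P[0],P[1],0]),proj(c,P))
b=cv2.imread("pics/side0.png").astype(int);g=s["pixels"].astype(int)
np.set_printoptions(linewidth=220)
print("gray now; cols 298-324");G=g.mean(2).astype(int);B=b.mean(2).astype(int)
for r in range(184,216): print(r,G[r,298:325:1]," | ",(G-B)[r,298:325:2])
cv2.imwrite("pics/s_now.png",s["pixels"]);cv2.imwrite("pics/t_now.png",c["pixels"])
E
```

```text
[559.52274914 139.36236101 -35.53745673] [[310.5616929  212.58728796]] [[310.35021   203.9670604]] [[204.1928391  234.25164278]]
gray now; cols 298-324
184 [111 109 102 103 104 104  94  62  40  36  24  17  29  91 169 200 157  76  38  78  96  71  68 126 233 255 223]  |  [  3  -6   3 -13 -67 -84 -69  65  35 -74   0   0  -1   1]
185 [117 107 105 111 113 123 114  71  30  38  31  29  27  76 159 191 154  77  31  90 114  81  63  92 125 176 234]  |  [  6   5   5 -10 -78 -67 -88  47  34 -98   6   1   3   2]
186 [117 111 110 108 121 126 129  82  34  38  33  28  28  53 160 197 173 101  30  96 113 102  81  87 103 106 125]  |  [ -9   2   5   8 -70 -74 -80  55  57 -90   7   8  -4   0]
187 [116  98  81  78  78  83  85  77  60  40  27  29  19  54 162 195 191 128  45  98 123 112  86  88 101  99 104]  |  [-66 -42 -44 -45 -61 -76 -84  61  79 -78   7   0   1  -2]
188 [ 87  97  91  81  80  69  76  77  57  27  38  28  32  48 128 181 193 131  59  96 108 105  97  89  94  97 111]  |  [-27 -32 -50 -42 -62 -78 -75  31  79 -67   1  -4  -2   7]
189 [108 102  93  76  75  63  68  89  70  40  32  55  57  60 110 178
[... 3944 characters left out ...]
 [148 100  83  99  92  88  87  84  80  77  74  56  42  41  32  41  51  42  55  52  55  33  49  54  39  34  29]  |  [-22  -9  -7  -8  -1  -1  11  -5  -8 -11   6   1  -8   3]
213 [113  64  53  61  68  60  54  53  49  53  53  56  57  52  61  62  57  74  72  75  67  70  87  99  93  76  65]  |  [-18  -3  -1   5  -9  -2  -9  -1  -1   3   3 -11 -16  -3]
214 [113  65  61  61  59  51  41  43  57  63  64  69  62  58  61  87  95  97 119 117 114 108 104  99  89  89  96]  |  [-18   5  -1  -4   2  -2   1   2  -2  10  -3 -19 -14  -2]
215 [135  97  71  66  64  56  49  54  83 102 108 104  98  96  94 100 105 111 128 129 132 131 121 117 116 119 118]  |  [-22   8   4  -7  -7   0  -9 -10 -16 -14 -16 -13  -1   5]
```

>>> jog_arm(steps=[{"claw":1,"travel":[0,0,0.003],"turn":[0,0,0]},{"claw":1,"travel":[0,0,0.003],"turn":[0,0,0]}])

```text
time: 9.5
tcp_pos: [559.5, 139.4, -37.9]
tcp_rot: [[-0.989, -0.151, -0.0], [-0.151, 0.989, -0.0], [0.0, 0.0, -1.0]]
wrist_force: [-0.7, 0.3, -0.7]
gripper_width: -0.001
finger_force: 0.0
```

>>> jog_arm(steps=[{"claw":1,"travel":[0,0,0.003],"turn":[0,0,0]},{"claw":1,"travel":[0,0,0.003],"turn":[0,0,0]}])

```text
time: 9.75
tcp_pos: [559.6, 139.4, -38.1]
tcp_rot: [[-0.989, -0.151, -0.0], [-0.151, 0.989, 0.0], [0.0, 0.0, -1.0]]
wrist_force: [-6.8, -0.6, 21.1]
gripper_width: -0.002
finger_force: 10.6
```

>>> jog_arm(steps=[{"claw":1,"travel":[0,0,0.002],"turn":[0,0,0]},{"claw":1,"travel":[0,0,0.002],"turn":[0,0,0]}])

```text
time: 10.0
tcp_pos: [559.6, 139.4, -38.1]
tcp_rot: [[-0.989, -0.15, -0.0], [-0.15, 0.989, 0.001], [0.0, 0.001, -1.0]]
wrist_force: [-10.8, -3.0, 36.5]
gripper_width: 0.002
finger_force: 18.2
```

Bench contact comes at a reported z of -38.1, so true z = reported + 38. Redoing the grasp with that.

>>> jog_arm(steps=[{"claw":1,"travel":[0,0,-0.05],"turn":[0,0,0]},{"claw":0.3,"travel":[0,0,-0.09],"turn":[0,0,0]},{"claw":0.3,"travel":[0,-0.03,-0.09],"turn":[0,0,0]},{"claw":0.3,"travel":[0.0,-0.06,-0.09],"turn":[0,0,0]},{"claw":0.3,"travel":[0.0,-0.06,-0.09],"turn":[0,0,0]}])

```text
time: 10.62
tcp_pos: [566.5, 92.6, 26.1]
tcp_rot: [[-0.989, -0.147, 0.0], [-0.147, 0.989, -0.001], [0.0, -0.001, -1.0]]
wrist_force: [0.2, -0.4, -0.6]
gripper_width: 0.699
finger_force: 0.0
```

```bash
python3 -c "
from h import *
plan([549,85.6,-35],98.65);print(robot.get_state()['tcp_pos'])"
```

```text
travel [0.0245, -0.0057, 0.0814] turn [-0.0013, -0.0001, -0.0038] rows 1.0
[566.51034724  92.6160432   26.07698919]
```

>>> jog_arm(steps=[{"claw":0.3,"travel":[0.0245,-0.0057,0.0],"turn":[0,0,-0.004]},{"claw":0.3,"travel":[0.0245,-0.0057,0.02],"turn":[0,0,-0.004]},{"claw":0.3,"travel":[0.0245,-0.0057,0.05],"turn":[0,0,-0.004]},{"claw":0.3,"travel":[0.0245,-0.0057,0.08],"turn":[0,0,-0.004]},{"claw":0.3,"travel":[0.0245,-0.0057,0.08],"turn":[0,0,-0.004]}])

```text
time: 11.25
tcp_pos: [547.4, 88.6, -36.2]
tcp_rot: [[-0.988, -0.155, -0.004], [-0.155, 0.988, -0.001], [0.004, 0.0, -1.0]]
wrist_force: [-0.4, 0.2, -0.4]
gripper_width: 0.698
finger_force: 0.0
```

>>> jog_arm(steps=[{"claw":1,"travel":[0,0,0],"turn":[0,0,0]},{"claw":1,"travel":[0,0,0],"turn":[0,0,0]},{"claw":1,"travel":[0,0,0],"turn":[0,0,0]},{"claw":1,"travel":[0,0,0],"turn":[0,0,0]},{"claw":1,"travel":[0,0,0],"turn":[0,0,0]}])

```text
time: 11.88
tcp_pos: [549.7, 88.1, -33.1]
tcp_rot: [[-0.988, -0.154, 0.002], [-0.154, 0.988, 0.001], [-0.002, 0.0, -1.0]]
wrist_force: [-0.4, -0.4, 6.2]
gripper_width: 0.252
finger_force: 40.6
```

>>> jog_arm(steps=[{"claw":1,"travel":[0,0,-0.05],"turn":[0,0,0]},{"claw":1,"travel":[0,0,-0.1],"turn":[0,0,0]},{"claw":1,"travel":[0,0,-0.15],"turn":[0,0,0]},{"claw":1,"travel":[0,0,-0.18],"turn":[0,0,0]},{"claw":1,"travel":[0,0,-0.18],"turn":[0,0,0]}])

```text
time: 12.5
tcp_pos: [549.9, 88.1, 102.5]
tcp_rot: [[-0.988, -0.154, 0.003], [-0.154, 0.988, 0.001], [-0.003, 0.001, -1.0]]
wrist_force: [-1.0, -1.0, -2.2]
gripper_width: 0.253
finger_force: 39.7
```

```bash
python3 -c "
from h import *
plan([559.3,-99.1,102],74.8);s=robot.get_state();print(s['tcp_pos'],s['gripper_width'],s['finger_force'])"
```

```text
travel [0.026, -0.2486, 0.0004] turn [0.0016, 0.0041, 0.5345] rows 3.0
[549.90526355  88.1351159  102.48709332] 0.25286884899037326 39.697553515434265
```

>>> jog_arm(steps=[{"claw":1,"travel":[0.007,-0.062,0],"turn":[0,0,0.13]},{"claw":1,"travel":[0.013,-0.125,0],"turn":[0,0,0.27]},{"claw":1,"travel":[0.02,-0.187,0],"turn":[0,0,0.4]},{"claw":1,"travel":[0.026,-0.2486,0],"turn":[0,0,0.5345]},{"claw":1,"travel":[0.026,-0.2486,0],"turn":[0,0,0.5345]}])

```text
time: 13.12
tcp_pos: [556.7, -104.5, 99.5]
tcp_rot: [[-0.963, 0.27, -0.002], [0.27, 0.963, -0.003], [0.002, -0.003, -1.0]]
wrist_force: [-1.0, 0.5, -1.1]
gripper_width: 0.254
finger_force: 39.7
```

```bash
python3 -c "
from h import *
robot.capture('top')
plan([559.3,-99.1,-26],74.8);s=robot.get_state();print(s['tcp_pos'],s['gripper_width'],s['finger_force'])"
```

```text
travel [-0.0026, 0.004, 0.1673] turn [-0.0018, -0.0029, -0.0044] rows 2.0
[ 556.91454258 -101.40403495   99.44994486] 0.2560403650359092 39.72056686878204
```

>>> jog_arm(steps=[{"claw":1,"travel":[-0.002,0.001,0.03],"turn":[0,0,0]},{"claw":1,"travel":[-0.002,0.001,0.07],"turn":[0,0,0]},{"claw":1,"travel":[-0.002,0.001,0.11],"turn":[0,0,0]},{"claw":1,"travel":[-0.002,0.001,0.14],"turn":[0,0,0]},{"claw":1,"travel":[-0.002,0.001,0.155],"turn":[0,0,0]}])

```text
time: 13.8
tcp_pos: [558.4, -97.2, -17.4]
tcp_rot: [[-0.966, 0.26, -0.003], [0.26, 0.966, 0.001], [0.004, 0.0, -1.0]]
wrist_force: [-0.3, 0.6, -1.7]
gripper_width: 0.254
finger_force: 39.7
```

>>> jog_arm(steps=[{"claw":1,"travel":[0,0,0.003],"turn":[0,0,0]},{"claw":1,"travel":[0,0,0.006],"turn":[0,0,0]},{"claw":1,"travel":[0,0,0.008],"turn":[0,0,0]},{"claw":1,"travel":[0,0,0.01],"turn":[0,0,0]}])

```text
time: 14.3
tcp_pos: [560.4, -99.1, -22.3]
tcp_rot: [[-0.965, 0.262, 0.001], [0.262, 0.965, 0.0], [-0.001, 0.0, -1.0]]
wrist_force: [-0.7, 0.5, -0.8]
gripper_width: 0.251
finger_force: 39.7
```

>>> jog_arm(steps=[{"claw":1,"travel":[0,0,0.004],"turn":[0,0,0]},{"claw":1,"travel":[0,0,0.006],"turn":[0,0,0]},{"claw":1,"travel":[0,0,0.006],"turn":[0,0,0]}])

```text
time: 14.68
tcp_pos: [559.8, -99.0, -27.4]
tcp_rot: [[-0.965, 0.262, -0.0], [0.262, 0.965, 0.0], [0.0, -0.0, -1.0]]
wrist_force: [0.2, 0.5, -1.3]
gripper_width: 0.25
finger_force: 39.7
```

>>> jog_arm(steps=[{"claw":0.55,"travel":[0,0,0],"turn":[0,0,0]},{"claw":0.55,"travel":[0,0,0],"turn":[0,0,0]},{"claw":0.55,"travel":[0,0,0],"turn":[0,0,0]}])

```text
time: 15.05
tcp_pos: [560.1, -99.1, -27.1]
tcp_rot: [[-0.965, 0.262, 0.0], [0.262, 0.965, -0.0], [-0.0, 0.0, -1.0]]
wrist_force: [1.0, -0.3, 0.6]
gripper_width: 0.449
finger_force: 0.0
```

>>> jog_arm(steps=[{"claw":0.55,"travel":[0,0,-0.03],"turn":[0,0,0]},{"claw":0.55,"travel":[0,0,-0.08],"turn":[0,0,0]},{"claw":0.55,"travel":[0,0,-0.14],"turn":[0,0,0]},{"claw":1,"travel":[0,0,-0.17],"turn":[0,0,0]},{"claw":1,"travel":[0,0,-0.17],"turn":[0,0,0]}])

```text
time: 15.68
tcp_pos: [561.4, -99.2, 102.2]
tcp_rot: [[-0.965, 0.262, 0.004], [0.262, 0.965, -0.0], [-0.004, 0.001, -1.0]]
wrist_force: [-0.2, -0.1, -0.3]
gripper_width: 0.029
finger_force: 0.0
```

```bash
cat >> h.py <<'E'
def keep(th,d,r=165,z=14):
    h=T(p,[-125,-32,0]);a=p[2]+.15-th;e=np.array([np.cos(a),np.sin(a)]);n=np.array([-e[1],e[0]])
    return np.r_[h[:2]+r*e-d*n,z]
E
python3 - <<'E'
from h import *
c=robot.capture("top")
for t in("big_bolt","v_block","keeper"):
    for m in robot.masks_of(c,t)[:5]: w=back(c,m["at"],20);print(t,round(m["score"],2),m["at"],np.round(w))
print(keep(.8,45)); plan(keep(.8,45,z=100),74.8); plan(keep(.8,45),74.8)
E
```

```text
big_bolt 0.64 [151.5, 284.9] [440. 249.  20.]
big_bolt 0.6 [172.8, 250.9] [518. 199.  20.]
big_bolt 0.56 [417.4, 239.1] [ 535. -369.   20.]
keeper 0.81 [330.6, 277.4] [ 450. -167.   20.]
keeper 0.45 [310.4, 273.0] [ 461. -121.   20.]
[ 449.77796033 -243.04331503   14.        ]
travel [0.0901, -0.2237, -0.001] turn [-0.0006, -0.0028, 0.0002] rows 2.9
travel [0.0898, -0.2236, 0.1136] turn [-0.0006, -0.0028, 0.0002] rows 3.2
```

>>> jog_arm(steps=[{"claw":1,"travel":[0.023,-0.06,0],"turn":[0,0,0]},{"claw":1,"travel":[0.046,-0.12,0],"turn":[0,0,0]},{"claw":1,"travel":[0.07,-0.18,0],"turn":[0,0,0]},{"claw":1,"travel":[0.09,-0.2237,0],"turn":[0,0,0]},{"claw":1,"travel":[0.09,-0.2237,0],"turn":[0,0,0]}])

```text
time: 16.5
tcp_pos: [447.7, -245.7, 99.3]
tcp_rot: [[-0.964, 0.268, -0.003], [0.268, 0.964, -0.0], [0.003, -0.001, -1.0]]
wrist_force: [-0.7, 0.9, -0.3]
gripper_width: 0.0
finger_force: 0.0
```

```bash
python3 - <<'E'
from h import *
c=robot.capture("top");s=robot.capture("side")
for k,cam in(("t",c),("s",s)):
  for m in robot.masks_of(cam,"big_bolt")[:5]: print(k,round(m["score"],2),m["at"],np.round(back(cam,m["at"],16)))
plan(keep(.8,45,z=14),74.8)
E
```

```text
t 0.74 [291.9, 251.9] [511. -78.  16.]
t 0.72 [416.4, 241.2] [ 530. -367.   16.]
t 0.69 [173.5, 247.1] [527. 199.  16.]
t 0.58 [153.3, 285.9] [438. 246.  16.]
t 0.54 [298.4, 231.4] [558. -94.  16.]
s 0.6 [313.4, 244.6] [562. -91.  16.]
s 0.52 [304.6, 315.9] [ 529. -379.   16.]
s 0.38 [301.5, 191.7] [532. 189.  16.]
travel [0.0016, -0.0018, 0.1143] turn [0.0005, -0.001, 0.0025] rows 1.4
```

The bolt shows in the far bay at about (560,-92). Next, the keeper.

>>> jog_arm(steps=[{"claw":1,"travel":[0,0,0.05],"turn":[0,0,0]},{"claw":1,"travel":[0,0,0.1],"turn":[0,0,0]},{"claw":1,"travel":[0,0,0.114],"turn":[0,0,0]},{"claw":1,"travel":[0,0,0.114],"turn":[0,0,0]}])

```text
time: 17.2
tcp_pos: [451.0, -242.7, 14.5]
tcp_rot: [[-0.965, 0.261, -0.001], [0.261, 0.965, 0.0], [0.001, 0.0, -1.0]]
wrist_force: [-0.2, 0.1, 0.1]
gripper_width: 0.005
finger_force: 0.0
```

```bash
python3 - <<'E'
from h import *
print(robot.get_state()["tcp_pos"])
for th,d in((.75,25),(.65,18),(.55,18),(.45,18),(.38,18),(.3,18),(.22,18),(.14,18),(.07,18),(.0,18)): plan(keep(th,d),74.8)
E
```

```text
[ 450.96901178 -242.6910461    14.54670792]
travel [-0.0226, 0.0283, 0.0007] turn [0.0002, -0.0015, 0.0014] rows 0.4
travel [-0.0414, 0.0534, 0.0007] turn [0.0002, -0.0015, 0.0014] rows 0.8
travel [-0.0532, 0.0722, 0.0007] turn [0.0002, -0.0015, 0.0014] rows 1.1
travel [-0.063, 0.092, 0.0007] turn [0.0002, -0.0015, 0.0014] rows 1.3
travel [-0.0687, 0.1064, 0.0007] turn [0.0002, -0.0015, 0.0014] rows 1.5
travel [-0.0739, 0.1233, 0.0007] turn [0.0002, -0.0015, 0.0014] rows 1.7
travel [-0.0778, 0.1406, 0.0007] turn [0.0002, -0.0015, 0.0014] rows 1.9
travel [-0.0802, 0.1581, 0.0007] turn [0.0002, -0.0015, 0.0014] rows 2.1
travel [-0.0812, 0.1736, 0.0007] turn [0.0002, -0.0015, 0.0014] rows 2.3
travel [-0.0812, 0.1891, 0.0007] turn [0.0002, -0.0015, 0.0014] rows 2.5
```

>>> jog_arm(steps=[{"claw":1,"travel":[-0.0226,0.0283,0],"turn":[0,0,0]},{"claw":1,"travel":[-0.0414,0.0534,0],"turn":[0,0,0]},{"claw":1,"travel":[-0.0532,0.0722,0],"turn":[0,0,0]},{"claw":1,"travel":[-0.063,0.092,0],"turn":[0,0,0]},{"claw":1,"travel":[-0.0687,0.1064,0],"turn":[0,0,0]}])

```text
time: 17.82
tcp_pos: [522.1, -178.8, 14.8]
tcp_rot: [[-0.965, 0.262, 0.0], [0.262, 0.965, 0.0], [-0.0, 0.0, -1.0]]
wrist_force: [-0.4, -1.2, 0.9]
gripper_width: 0.004
finger_force: 0.2
```

>>> jog_arm(steps=[{"claw":1,"travel":[-0.005,0.017,0],"turn":[0,0,0]},{"claw":1,"travel":[-0.009,0.034,0],"turn":[0,0,0]},{"claw":1,"travel":[-0.0115,0.0517,0],"turn":[0,0,0]},{"claw":1,"travel":[-0.0125,0.067,0],"turn":[0,0,0]},{"claw":1,"travel":[-0.0125,0.078,0],"turn":[0,0,0]}])

```text
time: 18.45
tcp_pos: [546.4, -124.6, 14.8]
tcp_rot: [[-0.965, 0.261, 0.0], [0.261, 0.965, 0.0], [-0.0, 0.0, -1.0]]
wrist_force: [0.2, -0.5, -0.4]
gripper_width: -0.0
finger_force: 0.1
```

```bash
python3 - <<'E'
from h import *
c=robot.capture("top");st=robot.get_state();print(st["tcp_pos"],st["wrist_force"]);plan(keep(0,18),74.8)
for m in robot.masks_of(c,"keeper")[:2]:
    ys,xs=np.nonzero(m["pixels"]);W=np.array([back(c,q,66)[:2] for q in zip(xs,ys)]);e=np.linalg.eigh(np.cov(W.T))[1][:,1];e*=np.sign(e[0])
    print(m["score"],len(xs),W.mean(0),W.min(0),W.max(0),"ang",p[2]+.15-np.arctan2(e[1],e[0]))
E
```

```text
[ 546.63735085 -123.41558509   14.75754362] [0.30802696 1.27831979 0.29229873]
travel [0.0004, 0.0022, 0.001] turn [0.0014, 0.0003, 0.0025] rows 0.0
```

>>> jog_arm(steps=[{"claw":1,"travel":[0,0.004,0],"turn":[0,0,0]},{"claw":1,"travel":[0,0.007,0],"turn":[0,0,0]},{"claw":1,"travel":[0,0.007,0],"turn":[0,0,0]}])

```text
time: 18.92
tcp_pos: [546.9, -122.0, 14.8]
tcp_rot: [[-0.965, 0.263, -0.0], [0.263, 0.965, -0.001], [-0.0, -0.001, -1.0]]
wrist_force: [-0.1, -4.4, -0.5]
gripper_width: 0.0
finger_force: 1.9
```

>>> jog_arm(steps=[{"claw":1,"travel":[0,-0.02,0],"turn":[0,0,0]},{"claw":1,"travel":[0,-0.02,-0.05],"turn":[0,0,0]},{"claw":1,"travel":[0,-0.02,-0.12],"turn":[0,0,0]},{"claw":1,"travel":[0,-0.07,-0.14],"turn":[0,0,0]},{"claw":1,"travel":[0,-0.13,-0.14],"turn":[0,0,0]}])

```text
time: 19.55
tcp_pos: [523.0, -215.5, 121.7]
tcp_rot: [[-0.966, 0.26, 0.004], [0.26, 0.966, 0.0], [-0.004, 0.001, -1.0]]
wrist_force: [-0.0, 0.5, -0.7]
gripper_width: -0.003
finger_force: 0.0
```

```bash
python3 - <<'E'
from h import *
c=robot.capture("top");s=robot.capture("side");st=robot.get_state();print(st["tcp_pos"])
for k,cam in(("t",c),("s",s)):
  for m in robot.masks_of(cam,"keeper")[:2]:
    ys,xs=np.nonzero(m["pixels"]);W=np.array([back(cam,q,66)[:2] for q in zip(xs,ys)]);r=cv2.minAreaRect(W.astype(np.float32));vx,vy=cv2.fitLine(W.astype(np.float32),cv2.DIST_HUBER,0,.01,.01)[:2].ravel()
    if vx<0: vx,vy=-vx,-vy
    print(k,m["score"],len(xs),r,"ang",p[2]+.15-np.arctan2(vy,vx))
# predicted tip at shut vs colour
for th in(0,.1,.2):
    h=keep(th,0,r=222,z=66);print(th,proj(c,h),proj(s,h))
q=T(p,[0,137,120]);plan(q,74.8)
E
```

```text
[ 519.35978679 -221.28134763  120.6684761 ]
t 0.82 463 ((491.5184631347656, -96.26545715332031), (15.070040702819824, 232.50767517089844), 81.88862609863281) ang 0.012254778287553642
t 0.32 964 ((558.222900390625, -511.2730712890625), (66.3811264038086, 85.30638122558594), 8.408554077148438) ang 1.2896658517338275
s 0.58 496 ((492.8505859375, -110.50900268554688), (34.00154113769531, 235.52076721191406), 84.09359741210938) ang -0.0001857318066121605
0 [[303.89641025 208.64466265]] [[328.36520275 235.0678421 ]]
0.1 [[313.7189553  210.06975025]] [[327.51631616 239.87306634]]
0.2 [[323.36099204 212.46772085]] [[325.88021359 244.69928854]]
travel [0.0551, 0.3464, -0.0001] turn [0.0005, 0.0001, -0.0035] rows 4.2
```

The keeper reads 0.01 rad, so it is shut. Next, the handle.

>>> jog_arm(steps=[{"claw":1,"travel":[0.013,0.08,0],"turn":[0,0,0]},{"claw":1,"travel":[0.026,0.16,0],"turn":[0,0,0]},{"claw":1,"travel":[0.038,0.24,0],"turn":[0,0,0]},{"claw":1,"travel":[0.05,0.315,0],"turn":[0,0,0]},{"claw":1,"travel":[0.055,0.348,0],"turn":[0,0,0]}])

```text
time: 20.38
tcp_pos: [549.8, 54.1, 119.4]
tcp_rot: [[-0.967, 0.255, -0.001], [0.255, 0.967, 0.002], [0.001, 0.002, -1.0]]
wrist_force: [-0.6, -1.7, 0.1]
gripper_width: 0.005
finger_force: 0.0
```

>>> jog_arm(steps=[{"claw":1,"travel":[0,0,0.0],"turn":[0,0,0]},{"claw":1,"travel":[0,0,0.04],"turn":[0,0,0]},{"claw":1,"travel":[0,0,0.08],"turn":[0,0,0]},{"claw":1,"travel":[0,0,0.12],"turn":[0,0,0]},{"claw":1,"travel":[0,0,0.12],"turn":[0,0,0]}])

```text
time: 21.0
tcp_pos: [548.0, 46.4, 27.9]
tcp_rot: [[-0.965, 0.263, -0.005], [0.263, 0.965, -0.001], [0.004, -0.003, -1.0]]
wrist_force: [0.2, -0.2, 0.3]
gripper_width: -0.004
finger_force: 0.0
```

```bash
python3 - <<'E'
from h import *
robot.capture("top");print(robot.get_state()["tcp_pos"])
for th in(-.1,0,.12,.24,.36,.48,.6,.7,.8,.9,1.0,1.047):
    a=np.radians(30)+th;q=T(p,[0,100*np.cos(a)+22,100*np.sin(a)+35-17-38]);print(th,end=" ");plan(q,74.8)
E
```

```text
[549.41091541  46.66967582  29.34532631]
-0.1 travel [-0.0011, -0.0331, 0.011] turn [-0.0017, -0.0024, -0.0015] rows 0.4
0 travel [-0.0011, -0.0392, -0.0008] turn [-0.0017, -0.0024, -0.0015] rows 0.5
0.12 travel [-0.0011, -0.0481, -0.0142] turn [-0.0017, -0.0024, -0.0015] rows 0.6
0.24 travel [-0.0011, -0.0584, -0.0263] turn [-0.0017, -0.0024, -0.0015] rows 0.8
0.36 travel [-0.0011, -0.0702, -0.0372] turn [-0.0017, -0.0024, -0.0015] rows 1.0
0.48 travel [-0.0011, -0.0831, -0.0466] turn [-0.0017, -0.0024, -0.0015] rows 1.1
0.6 travel [-0.0011, -0.0971, -0.0543] turn [-0.0017, -0.0024, -0.0015] rows 1.3
0.7 travel [-0.0011, -0.1094, -0.0594] turn [-0.0017, -0.0024, -0.0015] rows 1.5
0.8 travel [-0.0011, -0.1222, -0.0633] turn [-0.0017, -0.0024, -0.0015] rows 1.7
0.9 travel [-0.0011, -0.1352, -0.0659] turn [-0.0017, -0.0024, -0.0015] rows 1.8
1.0 travel [-0.0011, -0.1485, -0.0672] turn [-0.0017, -0.0024, -0.0015] rows 2.0
1.047 travel [-0.0011, -0.1548, -0.0673] turn [-0.0017, -0.0024, -0.0015] rows 2.0
```

>>> jog_arm(steps=[{"claw":1,"travel":[-0.001,-0.02,0],"turn":[0,0,0]},{"claw":1,"travel":[-0.001,-0.0392,-0.001],"turn":[0,0,0]},{"claw":1,"travel":[-0.001,-0.0481,-0.0142],"turn":[0,0,0]},{"claw":1,"travel":[-0.001,-0.0584,-0.0263],"turn":[0,0,0]},{"claw":1,"travel":[-0.001,-0.0702,-0.0372],"turn":[0,0,0]}])

```text
time: 21.68
tcp_pos: [537.5, -2.0, 58.8]
tcp_rot: [[-0.965, 0.261, 0.001], [0.261, 0.965, 0.002], [-0.001, 0.002, -1.0]]
wrist_force: [0.1, 4.8, 1.0]
gripper_width: 0.002
finger_force: 2.0
```

>>> jog_arm(steps=[{"claw":1,"travel":[0,-0.013,-0.0094],"turn":[0,0,0]},{"claw":1,"travel":[0,-0.027,-0.0171],"turn":[0,0,0]},{"claw":1,"travel":[0,-0.039,-0.022],"turn":[0,0,0]}])

```text
time: 22.05
tcp_pos: [529.1, -32.4, 74.5]
tcp_rot: [[-0.965, 0.263, -0.0], [0.263, 0.965, -0.0], [0.0, -0.0, -1.0]]
wrist_force: [-0.0, 2.5, 0.6]
gripper_width: -0.001
finger_force: 1.2
```

```bash
python3 - <<'E'
from h import *
print(robot.get_state()["wrist_force"],robot.get_state()["tcp_pos"])
for th in(.6,.7,.8,.9,1.0,1.047):
    a=np.radians(30)+th;q=T(p,[0,100*np.cos(a)+22,100*np.sin(a)+35-17-38]);print(th,end=" ");plan(q,74.8)
for n in("top","side"):
    c=robot.capture(n)
    for m in robot.masks_of(c,"handle_grip")[:2]: print(n,m["score"],m["at"])
    for th in(0,.4,.7,1.047):
        a=np.radians(30)+th;print(th,proj(c,T(p,[0,100*np.cos(a),100*np.sin(a)+35])))
E
```

```text
[-0.04595593  2.45644933  0.5775506 ] [529.10611462 -32.36085018  74.45660603]
0.6 travel [0.0005, 0.0117, 0.0057] turn [-0.0004, -0.0002, -0.0005] rows 0.2
0.7 travel [0.0005, -0.0006, 0.0006] turn [-0.0004, -0.0002, -0.0005] rows 0.0
0.8 travel [0.0005, -0.0133, -0.0033] turn [-0.0004, -0.0002, -0.0005] rows 0.2
0.9 travel [0.0005, -0.0264, -0.0059] turn [-0.0004, -0.0002, -0.0005] rows 0.3
1.0 travel [0.0005, -0.0396, -0.0072] turn [-0.0004, -0.0002, -0.0005] rows 0.5
1.047 travel [0.0005, -0.0459, -0.0074] turn [-0.0004, -0.0002, -0.0005] rows 0.6
top 0.79 [276.7, 257.2]
0 [[255.10442929 239.8727328 ]]
0.4 [[264.95565185 242.15144438]]
0.7 [[276.17181895 244.87886858]]
1.047 [[291.64034956 248.73931198]]
side 0.86 [298.2, 208.9]
0 [[303.71616844 208.8226642 ]]
0.4 [[301.29830949 205.82586174]]
0.7 [[298.94563948 207.03093512]]
1.047 [[295.93398811 212.18748863]]
```

Following nicely. Pushing on through the detent.

>>> jog_arm(steps=[{"claw":1,"travel":[0,-0.0133,-0.0033],"turn":[0,0,0]},{"claw":1,"travel":[0,-0.0264,-0.0059],"turn":[0,0,0]},{"claw":1,"travel":[0,-0.036,-0.007],"turn":[0,0,0]},{"claw":1,"travel":[0,-0.043,-0.0073],"turn":[0,0,0]},{"claw":1,"travel":[0,-0.046,-0.0073],"turn":[0,0,0]}])

```text
time: 22.88
tcp_pos: [520.2, -65.6, 79.6]
tcp_rot: [[-0.965, 0.263, -0.0], [0.263, 0.965, -0.001], [0.0, -0.001, -1.0]]
wrist_force: [0.0, 1.8, 1.4]
gripper_width: 0.006
finger_force: 0.4
```

>>> jog_arm(steps=[{"claw":1,"travel":[0,-0.004,0],"turn":[0,0,0]},{"claw":1,"travel":[0,-0.004,0],"turn":[0,0,0]}])

```text
time: 23.12
tcp_pos: [519.9, -66.9, 79.6]
tcp_rot: [[-0.965, 0.261, 0.0], [0.261, 0.965, 0.001], [0.0, 0.001, -1.0]]
wrist_force: [0.4, 3.2, 0.5]
gripper_width: 0.001
finger_force: 1.7
```

>>> jog_arm(steps=[{"claw":1,"travel":[0,0.03,0],"turn":[0,0,0]},{"claw":1,"travel":[0,0.08,0],"turn":[0,0,0]},{"claw":1,"travel":[0,0.15,-0.04],"turn":[0,0,0]},{"claw":1,"travel":[0,0.22,-0.08],"turn":[0,0,0]},{"claw":1,"travel":[0,0.25,-0.1],"turn":[0,0,0]}])

```text
time: 23.75
tcp_pos: [570.2, 117.1, 156.3]
tcp_rot: [[-0.966, 0.258, 0.003], [0.258, 0.966, 0.001], [-0.002, 0.002, -1.0]]
wrist_force: [-1.1, -1.0, 0.6]
gripper_width: 0.002
finger_force: 0.0
```

```bash
python3 - <<'E'
from h import *
for n in("top","side"):
    c=robot.capture(n)
    for m in robot.masks_of(c,"handle_grip")[:1]: print(n,m["score"],m["at"])
    for th in(.8,.95,1.047):
        a=np.radians(30)+th;print(th,proj(c,T(p,[0,100*np.cos(a),100*np.sin(a)+35])))
    g=c["pixels"].max(2)
    for x in(-40,0,40): # dark tube centre across the line normal to it
        a=proj(c,T(p,[x,-45,135]))[0];b=proj(c,T(p,[x,45,135]))[0]
        t=np.linspace(0,1,91);v=np.array([g[int(round(q[1])),int(round(q[0]))] for q in a+(b-a)*t[:,None]]);print(x,"dark at carrier y",[int(i-45) for i in np.nonzero(v<70)[0]][::4])
    for m in robot.masks_of(c,"keeper")[:1]:
        ys,xs=np.nonzero(m["pixels"]);W=np.array([back(c,q,66)[:2] for q in zip(xs,ys)]);vx,vy=cv2.fitLine(W.astype(np.float32),cv2.DIST_HUBER,0,.01,.01)[:2].ravel();print("keeper",m["score"],p[2]+.15-np.arctan(vy/vx))
    for t in("big_bolt","v_block"):
        for m in robot.masks_of(c,t)[:5]:
            w=back(c,m["at"],16)
            if np.hypot(w[0]-514,w[1]+87)<90: print(t,m["score"],w)
E
```

```text
top 0.88 [292.6, 248.9]
0.8 [[280.43959718 245.93449869]]
0.95 [[287.16403169 247.6128437 ]]
1.047 [[291.64034956 248.73931198]]
-40 dark at carrier y [-5, 6]
0 dark at carrier y []
40 dark at carrier y [-4]
keeper 0.59 0.0018203221179483864
v_block 0.8 [468.80852872 -56.94786088  16.        ]
side 0.71 [294.0, 214.8]
0.8 [[298.09552319 208.11224085]]
0.95 [[296.78769189 210.35549252]]
1.047 [[295.93398811 212.18748863]]
-40 dark at carrier y [-14, -10, -6, -2, 2, 6, 10]
0 dark at carrier y [-10, -6, -2, 2, 6, 12]
40 dark at carrier y [-11, -7, -3, 1, 5]
keeper 0.88 -0.0014419667504788902
big_bolt 0.44 [ 554.54675421 -112.05697612   16.        ]
v_block 0.49 [477.82188059 -69.99834383  16.        ]
```

Everything reads as required: the handle is upright, the keeper is at 0 and the bolt is in its bay. The arm is clear, so I'm handing in.

```bash
python3 -c "
from plant import robot
print(robot.close_job())"
```

```text
the job is handed in; nothing more can be done
None
```

The big bolt is in the far bay, the keeper bar is shut and the carry handle is upright, going by the camera images, and I handed the job in at about 24 s; the arm's reported height was 38 mm too low, so the first grasp missed and the second, corrected for it, held.

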